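Open the secret drawer of the pink keepsake box

TASK

On the wardrobe shelf stand two keepsake boxes, a pink one and a dark grey one. On the pink one, push the ridged cover along the groove in the box's edge until the hidden recess under it lies open, then go down into the recess and press the brass catch fully down, so that the secret drawer slides out; then take the hand away. Leave the grey box's cover where it is.

Things in the scene. Friction and masses are not known exactly. Their poses are not given: they have to be found in the camera images.
- pink_box: fixed pink keepsake box, own x 130 x own y 230 x 75 mm high; origin: centre of its underside, z up. An open groove runs along its top edge on the own +x side, away from the robot: own x 15 to 65 mm (open to +x), own y -111 to 111 mm, floor 61 mm above the shelf, 14 mm under the box's top. It is bare from y -111 mm to the cover, so closed fingertips fit there. Nothing near it stands above the box's top
- pink_cover (a joint): ridged paler pink cover block, 47 x 72 x 14 mm, in the groove, top flush with the box: m moved along the pink box's own +y, 0 closed to 0.074; starts at 0 to 0.008. At 0 it spans own y -37 to 35 mm; push its -37 mm end towards +y. Resists with about 1.5 N, stays where left; from 0.068 the whole recess is open
- pink_recess (a point): fixed point at the middle of the recess hidden under the pink cover, on the unpressed catch's top, 55 mm above the shelf (6 mm below the groove's floor). Axes as the box's. The recess is 46 mm (x) by 64 mm (y); a brass catch plate 42 x 60 mm fills it, can be pressed anywhere, goes straight down 8 mm against about 5 N and stays down
- pink_drawer (a joint): secret drawer of the pink box, low in its own +x face: m slid out along own +x, 0 shut to 0.032 fully out; no handle: the catch drives it, 4 mm for each mm the catch goes down, and it stays out
- grey_cover (a joint): cover of the dark grey lookalike box (same build and size, paler grey cover), m from closed; to be left where it is

How it is judged:
By the outcome, as a careful person would: the job done as asked, in the order asked, and still so for the second after the job is handed in, with the robot touching nothing.
It also fails if it takes over 29 s, if anything falls off the work surface, if the arm or the gripper's body presses on something with over 40 N, if the wrist force passes 120 N, or if a joint passes its speed limit or range.

ROBOT

A 6-joint arm with a two-finger parallel gripper is mounted at the origin on the work surface. World frame = base frame: x ahead of the robot, y to its left, z up, the work surface at z = 0. Lengths are in m, angles in rad, forces in N, time in s.
With the tool pointing down it reaches from about 0.35 to 0.775 m from the base axis. Payload 7.3 kg.
Tool frame: the origin (TCP) lies at the very end of the fingers, on their centre line; the grasp point (between the pads) lies 19 mm behind it (robot.hold_point_z is the distance from the TCP to the grasp point, in m); z points along the fingers, y is the direction in which the jaws open and shut (so a half turn about z gives the same grasp; the last joint's range is limited). The gripper opens to 92 mm and grips with 3 to 60 N. Pads are 19 mm wide; open, the fingers measure 130 mm over their backs; the gripper's body (75 mm by 190 mm) begins 47 mm behind the grasp point.
Start: joints at [1.047, 0.342, 1.524, -0, 1.275, -0.146], TCP at [0.194, 0.488, 0.227] pointing down, gripper open.
Joint ranges: [-2.53, 2.53], [-0.77, 2.02], [0.04, 2.7], [-1, 4.14], [0.28, 2.66], [-3.11, 3.11]. Speed limits (rad/s): [2.57, 2.57, 3.14, 3.14, 3.14, 3.14].

INTERFACE

Orientations are given as [roll, pitch, yaw] about the fixed x, y, z axes, in that order (R = Rz(yaw) Ry(pitch) Rx(roll)).
In Python, from cell import monitor, viewer, robot gives the robot as it stands.
- The arm moves only by the tool move_arm, never from a script. Its argument "deltas" is a list of rows, each an object of numbers: "x", "y", "z": the shift along the tool's x, y, z in m; "wx", "wy", "wz": the turn, a rotation vector about the tool's x, y, z in degrees; "hand": the opening, from 0 (shut) to 1 (fully open). In form: [{"x": .., "y": .., "z": .., "wx": .., "wy": .., "wz": .., "hand": ..}, ...]. A call has 1 to 8 rows; each row is the pose to reach, as a shift and turn from the pose commanded when the call began, along the tool's axes at that moment; what a row does not reach only later rows make up. A row lasts 1/8 s, in which the tool goes at most 62.5 mm and 10.7 degrees, less where a joint would pass 70% of its speed; a pose out of reach is approached as far as the arm can. A call with a gripper value outside its range is refused whole. The fingers move at their own pace and stop on an object; "grip_force" is the grip in N (left out, the last holds). Time passes only in rows, so rows that repeat a pose let the fingers close. It gives the time, the measured TCP pose, the force and the opening at its end, in the units of the state.
- monitor.observe(): the state, without advancing time (a new reading comes with each control period).
- viewer.read_camera(name): name is "scene" or "side" or "wrist"; returns the picture (400x640x3 uint8, red, green, blue); there is no depth.
- viewer.camera_params(name): a dict with "camera_matrix" (3x3 intrinsics, pixels), "R" (3x3) and "t" (3): a world point X has camera coordinates R X + t. Camera axes: x right, y down, z forward; pixel columns grow to the right and rows downward; lengths in m; the calibration is good to about 2 mm. A picture is of the moment at which its call begins: read the wrist's pose just before it. camera_params takes no time and is no camera call; for the wrist camera it gives the pose at the moment of the call.
- robot.hand_in(): hands the job in, once; it reports no verdict.
The state is a dict: "time": time; "qpos": joint angles; "qvel": joint speeds; "joint_efforts": joint torques, N m; "tool_pos": TCP position; "tool_rot": TCP orientation; "contact_force": force on the tool from outside, world axes, zero at the start; "torque": the same for the moment, N m; "opening": finger opening in m.
Only numpy, scipy, OpenCV 4.12 (cv2) and the standard library are available. Lean on these libraries where they do the work, as an engineer would, in place of code of your own. Each camera call takes 0.05 s, during which the arm holds its last target. There are 200 camera calls.

## Working session

There is one attempt and no reset: what is moved stays moved. The work goes in short steps, Python scripts to look and compute and a tool call to move; the robot and the scene stay as the last step left them, time stands still between calls to the robot, and variables do not carry over. Pictures are saved under pics/ and viewed, about 8 in all and at most 12, crops included, and the job is handed in when it is done.

Besides the shell and the picture viewer there is one more tool, called after ">>>" in YAML: its name, and indented under it one key for each argument. move_arm: Moves the arm, as the interface text tells. Its arguments: {"type":"object","properties":{"deltas":{"type":"array","items":{"type":"object","properties":{"x":{"type":"number"},"y":{"type":"number"},"z":{"type":"number"},"wx":{"type":"number"},"wy":{"type":"number"},"wz":{"type":"number"},"hand":{"type":"number"}}}},"grip_force":{"type":"number"}},"required":["deltas"]}

```bash
mkdir -p pics; python3 - <<'E'
from cell import monitor, viewer, robot
import cv2
for n in("scene","side"):
    im=viewer.read_camera(n); cv2.imwrite(f"pics/{n}0.png",im[:,:,::-1])
    p=viewer.camera_params(n); print(n,p)
s=monitor.observe(); print(s)
E
```

```text
scene {'camera_matrix': array([[414.039457  ,   0.        , 316.18543774],
       [  0.        , 414.039457  , 206.11627583],
       [  0.        ,   0.        ,   1.        ]]), 'R': array([[ 0.81172672,  0.58387941,  0.01358545],
       [ 0.34118762, -0.45519336, -0.82242933],
       [-0.47401555,  0.67222305, -0.56870504]]), 't': array([-0.46878944, -0.13920409,  0.97184661])}
side {'camera_matrix': array([[423.68724416,   0.        , 319.22975463],
       [  0.        , 423.68724416, 202.27010948],
       [  0.        ,   0.        ,   1.        ]]), 'R': array([[ 0.89354492, -0.44896599, -0.00264683],
       [-0.22243283, -0.43755583, -0.87124539],
       [ 0.39000142,  0.77908564, -0.49084057]]), 't': array([-0.4981749 ,  0.19063451,  0.4551149 ])}
{'time': 0.1, 'qpos': array([ 1.04696247e+00,  3.42624875e-01,  1.52488259e+00, -2.46193223e-05,
        1.27540211e+00, -1.45992204e-01]), 'qvel': array([-0.00076222, -0.00160084, -0.00197263, -0.00040295, -0.00100203,
        0.00093252]), 'joint_efforts': array([ 1.07521526e-03, -4.32006168e+01, -2.44695586e+01,  7.18004582e-02,
        5.25664003e-02, -5.90633795e-05]), 'tool_pos': array([0.19348757, 0.48767127, 0.22614266]), 'tool_rot': array([-3.14028632e+00, -1.68284392e-04,  2.76375807e+00]), 'contact_force': array([ 0.1648787 ,  0.11502927, -0.22064181]), 'torque': array([ 0.02608242, -0.00867047,  0.0116574 ]), 'opening': 0.09204499808497144}
```

View pics/scene0.png

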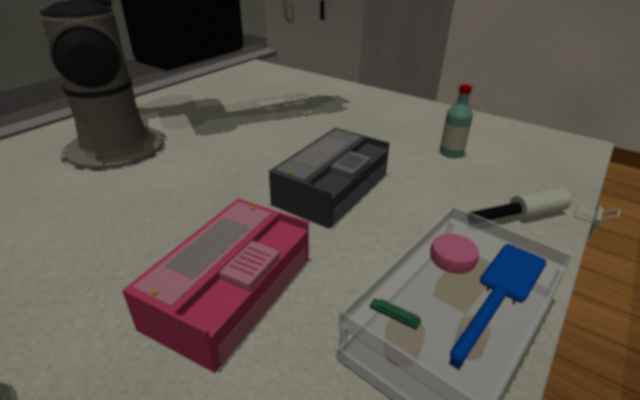

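View pics/side0.png

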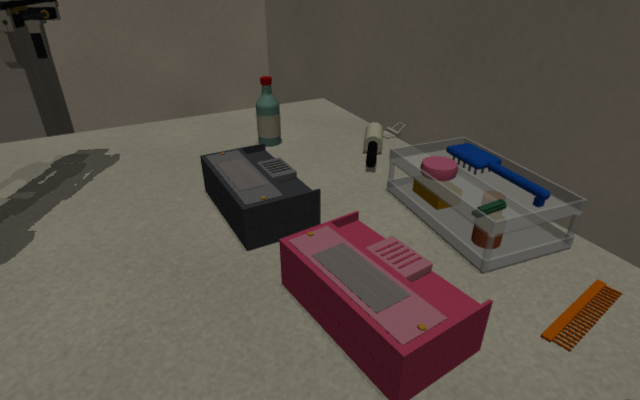

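The scene view shows the pink box with its groove on the lower right, its cover at about (250,263) and the bare -y groove running toward (205,340). The side view shows its cover at about (400,257). The grey box is behind it. I'll zoom in to pick the corners.

```bash
python3 - <<'E'
import cv2,numpy as np
a=cv2.imread("pics/scene0.png")[190:370,120:320]; b=cv2.imread("pics/side0.png")[200:400,270:500]
f=lambda im:cv2.resize(cv2.convertScaleAbs(im,alpha=1.4,beta=10),None,fx=3,fy=3,interpolation=cv2.INTER_CUBIC)
cv2.imwrite("pics/a.png",f(a)); cv2.imwrite("pics/b.png",f(b))
E
```

```text
(no output)
```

View pics/a.png

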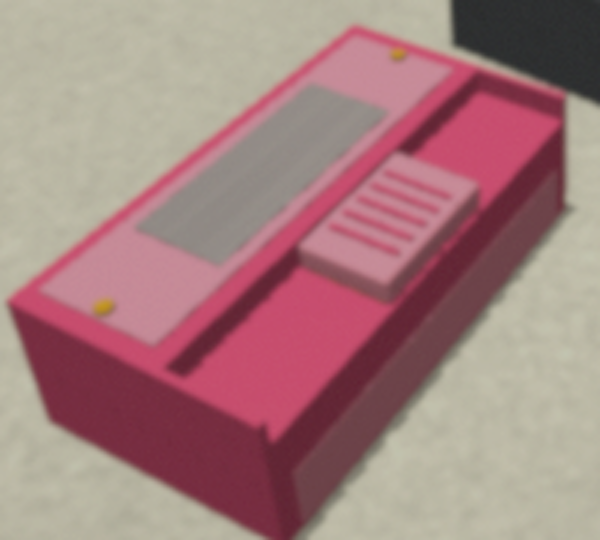

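View pics/b.png

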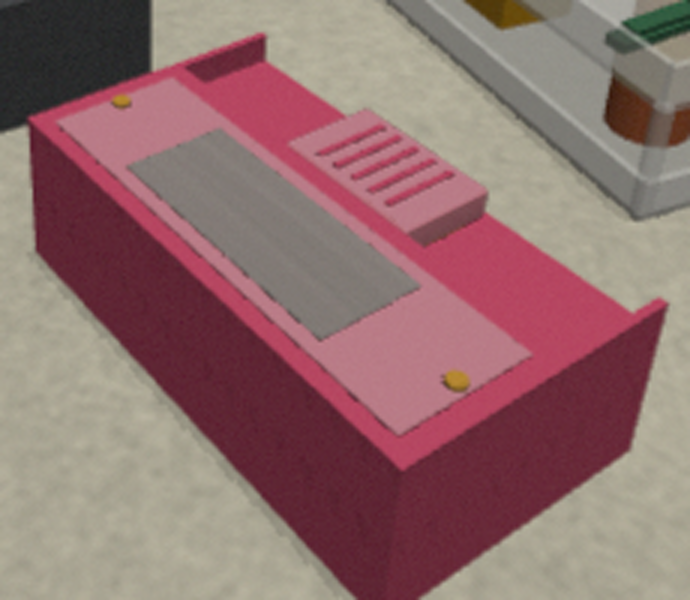

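The scene crop gives box top corners at (10,304), (353,26), (566,94) and (264,427). The side crop gives them at (402,470), (30,120), (265,36) and (665,302). I also marked the bottom corners and the cover's -y top edge. Next I fit the pose.

```bash
cat > h.py <<'E'
import numpy as np
from cell import viewer
P={n:viewer.camera_params(n) for n in("scene","side")}
def proj(p,X):
    c=np.asarray(X)@p["R"].T+p["t"]; k=c@p["camera_matrix"].T; return k[:,:2]/k[:,2:]
def world(b,L):
    c,s=np.cos(b[3]),np.sin(b[3]); return np.asarray(L)@np.array([[c,s,0],[-s,c,0],[0,0,1]])+b[:3]
E
python3 - <<'E'
from h import *
from scipy.optimize import least_squares
from cell import monitor
D=[("scene",(120,190),[(-65,-115,75,10,304),(-65,115,75,353,26),(65,115,75,566,94),(65,-115,75,264,427),(-65,-115,0,50,420),(65,-115,0,283,543),(65,115,0,566,208)],[(16.5,300,248),(63.5,389,288)]),
("side",(270,200),[(-65,115,75,30,120),(65,115,75,265,36),(65,-115,75,665,302),(-65,-115,75,402,470),(-65,115,0,37,250),(65,-115,0,630,450)],[(63.5,487,193),(16.5,415,233)])]
px=lambda a,o:(np.array(a)+.5)/3-.5+o
def res(b):
    r=[]
    for n,o,B,C in D:
        B=np.array(B,float);r.append((proj(P[n],world(b[:4],B[:,:3]/1e3))-px(B[:,3:],o)).ravel())
        C=np.array(C,float);L=np.c_[C[:,0]/1e3,np.full(2,-.037+b[4]),np.full(2,.075)]
        r.append((proj(P[n],world(b[:4],L))-px(C[:,1:],o)).ravel())
    return np.concatenate(r)
for y0 in(0,.5,-.5):
    s=least_squares(res,[.55,.1,0,y0,0],loss="soft_l1"); print(s.cost,s.x.round(4))
print(res(s.x).reshape(-1,2).round(1).tolist())
b=s.x
for n,L in dict(start=(.040,-.075,.061),press=(.040,0,.055),cov=(.04,-.037+b[4],.061)).items(): print(n,world(b[:4],[L]).round(4))
print(monitor.observe()["tool_pos"])
E
```

```text
13.12709945669538 [ 0.5471 -0.1674  0.0006  0.1352  0.0015]
13.127099456695595 [ 0.5471 -0.1674  0.0006  0.1352  0.0015]
13.127099456695444 [ 0.5471 -0.1674  0.0006  0.1352  0.0015]
[[-0.4, -1.1], [1.2, -0.7], [1.1, 0.1], [-0.4, 0.3], [0.7, 0.9], [1.9, 2.7], [0.9, -0.1], [-0.9, -0.2], [-0.1, -0.6], [-1.1, -0.5], [-1.5, -1.3], [1.3, 0.4], [0.0, 0.5], [-0.8, 0.9], [0.0, 0.5], [2.7, -0.7], [-1.8, 0.4]]
start [[ 0.5968 -0.2363  0.0616]]
press [[ 0.5867 -0.162   0.0556]]
cov [[ 0.5915 -0.1972  0.0616]]
[0.19348757 0.48767127 0.22614266]
```

>>> move_arm:
  deltas:
    - {"x": -0.03,"y": -0.025,"hand": 0}
    - {"x": -0.075,"y": -0.062,"wz": -3,"hand": 0}
    - {"x": -0.123,"y": -0.1,"wz": -6,"hand": 0}
    - {"x": -0.17,"y": -0.138,"wz": -9,"hand": 0}
    - {"x": -0.217,"y": -0.177,"wz": -12,"hand": 0}
    - {"x": -0.264,"y": -0.215,"wz": -15,"hand": 0}
    - {"x": -0.311,"y": -0.253,"wz": -18,"hand": 0}
    - {"x": -0.358,"y": -0.292,"wz": -21,"hand": 0}
  grip_force: 30

```text
schema error: expected keys x, y, z, wx, wy, wz, hand
```

>>> move_arm:
  deltas:
    - {"x": -0.03,"y": -0.025,"z": 0,"wx": 0,"wy": 0,"wz": 0,"hand": 0}
    - {"x": -0.075,"y": -0.062,"z": 0,"wx": 0,"wy": 0,"wz": -3,"hand": 0}
    - {"x": -0.123,"y": -0.1,"z": 0,"wx": 0,"wy": 0,"wz": -6,"hand": 0}
    - {"x": -0.17,"y": -0.138,"z": 0,"wx": 0,"wy": 0,"wz": -9,"hand": 0}
    - {"x": -0.217,"y": -0.177,"z": 0,"wx": 0,"wy": 0,"wz": -12,"hand": 0}
    - {"x": -0.264,"y": -0.215,"z": 0,"wx": 0,"wy": 0,"wz": -15,"hand": 0}
    - {"x": -0.311,"y": -0.253,"z": 0,"wx": 0,"wy": 0,"wz": -18,"hand": 0}
    - {"x": -0.358,"y": -0.292,"z": 0,"wx": 0,"wy": 0,"wz": -21,"hand": 0}
  grip_force: 30

```text
time: 1.1
tool_pos: [0.4193, 0.0827, 0.2267]
tool_rot: [3.141, 0.0, 3.132]
contact_force: [0.9, 0.3, 1.0]
opening: 0.0164
```

```bash
cat > d.py <<'E'
import sys
from h import *
from cell import monitor
from scipy.spatial.transform import Rotation as Ro
b=np.array([.5471,-.1674,.0006,.1352])
def report(*targets):
    s=monitor.observe(); R=Ro.from_euler("xyz",s["tool_rot"]).as_matrix()
    yw=np.array([-np.sin(b[3]),np.cos(b[3]),0]); 
    T=np.c_[[np.cos(b[3]),np.sin(b[3]),0],yw,[0,0,1]]
    print("t",s["time"],"own",(T.T@(s["tool_pos"]-b[:3])).round(4),"F",s["contact_force"].round(2),"op",round(s["opening"],4))
    # tool y -> own +y, tool z down
    G=np.c_[np.cross(yw,[0,0,-1]),yw,[0,0,-1]]
    print("turn deg",np.degrees(Ro.from_matrix(R.T@G).as_rotvec()).round(2),"own y in tool",(R.T@yw).round(3))
    for L in targets: print(L,"shift",(R.T@(world(b,[L])[0]-s["tool_pos"])).round(4))
if __name__=="__main__": report(*[tuple(map(float,a.split(","))) for a in sys.argv[1:]])
E
python3 d.py .040,-.075,.18 .040,-.075,.1
```

```text
t 1.1 own [-0.093   0.265   0.2261] F [0.85 0.29 1.02] op 0.0164
turn deg [ 0.02  0.01 -8.3 ] own y in tool [0.144 0.99  0.   ]
(0.04, -0.075, 0.18) shift [-0.1806 -0.3173  0.046 ]
(0.04, -0.075, 0.1) shift [-0.1806 -0.3173  0.126 ]
```

>>> move_arm:
  deltas:
    - {"x": -0.025,"y": -0.045,"z": 0,"wx": 0,"wy": 0,"wz": -2,"hand": 0}
    - {"x": -0.05,"y": -0.09,"z": 0,"wx": 0,"wy": 0,"wz": -4,"hand": 0}
    - {"x": -0.08,"y": -0.14,"z": 0,"wx": 0,"wy": 0,"wz": -6,"hand": 0}
    - {"x": -0.11,"y": -0.19,"z": 0,"wx": 0,"wy": 0,"wz": -8.3,"hand": 0}
    - {"x": -0.14,"y": -0.24,"z": 0.02,"wx": 0,"wy": 0,"wz": -8.3,"hand": 0}
    - {"x": -0.165,"y": -0.285,"z": 0.05,"wx": 0,"wy": 0,"wz": -8.3,"hand": 0}
    - {"x": -0.18,"y": -0.317,"z": 0.08,"wx": 0,"wy": 0,"wz": -8.3,"hand": 0}
    - {"x": -0.18,"y": -0.317,"z": 0.09,"wx": 0,"wy": 0,"wz": -8.3,"hand": 0}

```text
time: 2.1
tool_pos: [0.5942, -0.2362, 0.1332]
tool_rot: [3.139, -0.004, -3.011]
contact_force: [-0.4, 1.1, 0.7]
opening: 0.0006
```

```bash
python3 d.py .040,-.075,.068; python3 - <<'E'
from cell import viewer
import cv2,numpy as np
a=viewer.read_camera("scene")[150:370,80:340]; b=viewer.read_camera("side")[150:370,240:500]
f=lambda im:cv2.resize(cv2.convertScaleAbs(im[:,:,::-1],alpha=1.4,beta=10),(400,338),interpolation=cv2.INTER_CUBIC)
cv2.imwrite("pics/c.png",np.hstack([f(a),f(b)]))
E
```

```text
t 2.1 own [ 0.0374 -0.0745  0.1326] F [-0.38  1.14  0.68] op 0.0006
turn deg [ 0.15 -0.22 -0.25] own y in tool [0.004 1.    0.003]
(0.04, -0.075, 0.068) shift [-0.0029 -0.0006  0.0646]
```

View pics/c.png

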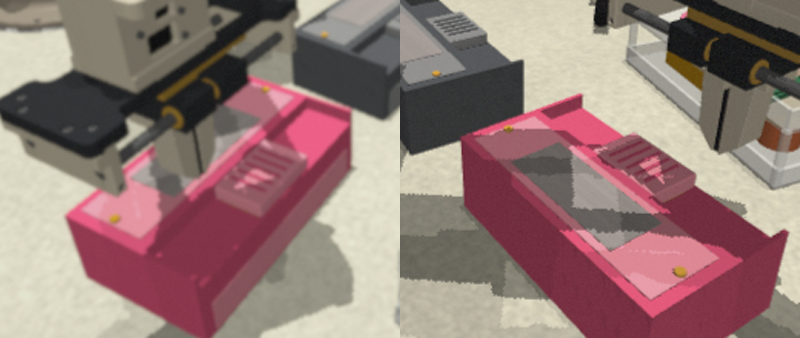

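The fingers are shut above the bare part of the groove, at left-panel (195,170), and the cover is still in its starting place. I'll go down to about 5 mm above the groove floor.

>>> move_arm:
  deltas:
    - {"x": -0.003,"y": 0,"z": 0.015,"wx": 0,"wy": 0,"wz": 0,"hand": 0}
    - {"x": -0.003,"y": 0,"z": 0.03,"wx": 0,"wy": 0,"wz": 0,"hand": 0}
    - {"x": -0.003,"y": 0,"z": 0.045,"wx": 0,"wy": 0,"wz": 0,"hand": 0}
    - {"x": -0.003,"y": 0,"z": 0.056,"wx": 0,"wy": 0,"wz": 0,"hand": 0}
    - {"x": -0.003,"y": 0,"z": 0.063,"wx": 0,"wy": 0,"wz": 0,"hand": 0}
    - {"x": -0.003,"y": 0,"z": 0.066,"wx": 0,"wy": 0,"wz": 0,"hand": 0}
    - {"x": -0.003,"y": 0,"z": 0.066,"wx": 0,"wy": 0,"wz": 0,"hand": 0}

```text
time: 3.08
tool_pos: [0.5981, -0.2342, 0.0708]
tool_rot: [-3.142, 0.0, -3.008]
contact_force: [-0.2, -0.1, 0.2]
opening: 0.0006
```

```bash
python3 d.py .040,.0175,.067
```

```text
t 3.075 own [ 0.0416 -0.073   0.0702] F [-0.24 -0.08  0.17] op 0.0006
turn deg [-0.    0.01 -0.1 ] own y in tool [ 0.002  1.    -0.   ]
(0.04, 0.0175, 0.067) shift [0.0017 0.0905 0.0032]
```

>>> move_arm:
  deltas:
    - {"x": 0.001,"y": 0.003,"z": 0.003,"wx": 0,"wy": 0,"wz": 0,"hand": 0}
    - {"x": 0.001,"y": 0.012,"z": 0.003,"wx": 0,"wy": 0,"wz": 0,"hand": 0}
    - {"x": 0.001,"y": 0.024,"z": 0.003,"wx": 0,"wy": 0,"wz": 0,"hand": 0}
    - {"x": 0.001,"y": 0.036,"z": 0.003,"wx": 0,"wy": 0,"wz": 0,"hand": 0}
    - {"x": 0.001,"y": 0.048,"z": 0.003,"wx": 0,"wy": 0,"wz": 0,"hand": 0}
    - {"x": 0.001,"y": 0.06,"z": 0.003,"wx": 0,"wy": 0,"wz": 0,"hand": 0}

```text
time: 3.82
tool_pos: [0.5891, -0.174, 0.0679]
tool_rot: [-3.141, 0.0, -3.008]
contact_force: [0.7, -2.1, 0.2]
opening: 0.0004
```

```bash
python3 d.py .040,.0175,.067
```

```text
t 3.825 own [ 0.0407 -0.0122  0.0673] F [ 0.72 -2.09  0.16] op 0.0004
turn deg [-0.02  0.02 -0.08] own y in tool [ 0.001  1.    -0.   ]
(0.04, 0.0175, 0.067) shift [0.0008 0.0297 0.0003]
```

Contact is pushing the cover with about 2 N. I'll continue to near the stop.

>>> move_arm:
  deltas:
    - {"x": 0.001,"y": 0.01,"z": 0,"wx": 0,"wy": 0,"wz": 0,"hand": 0}
    - {"x": 0.001,"y": 0.018,"z": 0,"wx": 0,"wy": 0,"wz": 0,"hand": 0}
    - {"x": 0.001,"y": 0.024,"z": 0,"wx": 0,"wy": 0,"wz": 0,"hand": 0}
    - {"x": 0.001,"y": 0.026,"z": 0,"wx": 0,"wy": 0,"wz": 0,"hand": 0}
    - {"x": 0.001,"y": 0.027,"z": 0,"wx": 0,"wy": 0,"wz": 0,"hand": 0}

```text
time: 4.45
tool_pos: [0.5848, -0.1482, 0.0679]
tool_rot: [-3.141, 0.001, -3.008]
contact_force: [1.9, -1.2, 2.3]
opening: 0.0003
```

```bash
python3 d.py .040,.0175,.067
```

```text
t 4.45 own [0.0399 0.0139 0.0673] F [ 1.92 -1.19  2.3 ] op 0.0003
turn deg [-0.01  0.04 -0.1 ] own y in tool [ 0.002  1.    -0.   ]
(0.04, 0.0175, 0.067) shift [-0.      0.0036  0.0003]
```

>>> move_arm:
  deltas:
    - {"x": 0,"y": 0.002,"z": 0,"wx": 0,"wy": 0,"wz": 0,"hand": 0}
    - {"x": 0,"y": 0.003,"z": 0,"wx": 0,"wy": 0,"wz": 0,"hand": 0}
    - {"x": 0,"y": 0.003,"z": 0,"wx": 0,"wy": 0,"wz": 0,"hand": 0}

```text
time: 4.82
tool_pos: [0.5842, -0.1451, 0.0678]
tool_rot: [3.142, 0.0, -3.008]
contact_force: [2.5, -1.4, 3.3]
opening: 0.0006
```

```bash
python3 d.py .040,.0,.067; python3 - <<'E'
from cell import viewer
import cv2,numpy as np
a=viewer.read_camera("scene")[150:370,80:340]; b=viewer.read_camera("side")[150:370,240:500]
f=lambda im:cv2.resize(cv2.convertScaleAbs(im[:,:,::-1],alpha=1.4,beta=10),(400,338),interpolation=cv2.INTER_CUBIC)
cv2.imwrite("pics/d.png",np.hstack([f(a),f(b)]))
E
```

```text
t 4.825 own [0.0397 0.0171 0.0672] F [ 2.46 -1.39  3.28] op 0.0006
turn deg [ 0.    0.01 -0.09] own y in tool [0.002 1.    0.   ]
(0.04, 0.0, 0.067) shift [-0.0003 -0.0171  0.0002]
```

View pics/d.png

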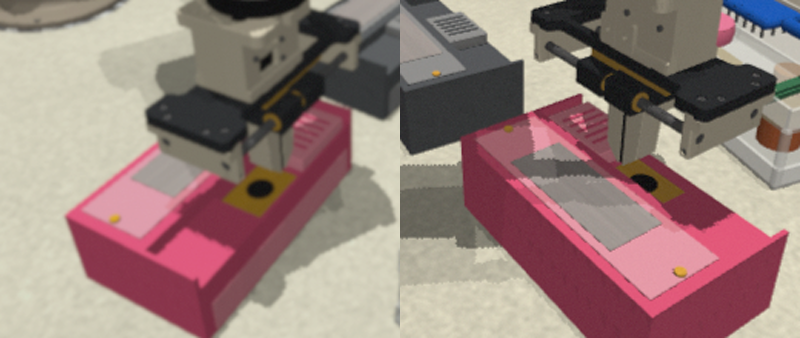

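The brass plate is visible at (260,190) on the left, and the cover is at the far end of the groove. I'll push 2 mm more to find the stop, then back off to the middle of the recess.

>>> move_arm:
  deltas:
    - {"x": 0,"y": 0.001,"z": 0,"wx": 0,"wy": 0,"wz": 0,"hand": 0}
    - {"x": 0,"y": 0.002,"z": 0,"wx": 0,"wy": 0,"wz": 0,"hand": 0}

```text
time: 5.18
tool_pos: [0.5839, -0.1431, 0.0677]
tool_rot: [3.142, 0.0, -3.008]
contact_force: [2.6, -1.9, 2.8]
opening: 0.0002
```

```bash
python3 d.py .040,.0,.067
```

```text
t 5.175 own [0.0397 0.0191 0.0671] F [ 2.57 -1.9   2.75] op 0.0002
turn deg [ 0.    0.01 -0.1 ] own y in tool [0.002 1.    0.   ]
(0.04, 0.0, 0.067) shift [-0.0003 -0.0191  0.0001]
```

>>> move_arm:
  deltas:
    - {"x": 0,"y": 0.001,"z": 0,"wx": 0,"wy": 0,"wz": 0,"hand": 0}
    - {"x": 0,"y": 0.002,"z": 0,"wx": 0,"wy": 0,"wz": 0,"hand": 0}

```text
time: 5.42
tool_pos: [0.5836, -0.1411, 0.0677]
tool_rot: [3.142, 0.0, -3.008]
contact_force: [1.7, -0.5, 4.0]
opening: 0.0006
```

```bash
python3 d.py .040,.0,.067
```

```text
t 5.425 own [0.0397 0.0211 0.0671] F [ 1.72 -0.48  3.98] op 0.0006
turn deg [ 0.    0.   -0.09] own y in tool [0.002 1.    0.   ]
(0.04, 0.0, 0.067) shift [-0.0003 -0.0211  0.0001]
```

No clear stop was felt, so I'll lift, move back and measure the cover.

>>> move_arm:
  deltas:
    - {"x": 0,"y": -0.01,"z": 0,"wx": 0,"wy": 0,"wz": 0,"hand": 0}
    - {"x": 0,"y": -0.022,"z": -0.01,"wx": 0,"wy": 0,"wz": 0,"hand": 0}
    - {"x": 0,"y": -0.022,"z": -0.03,"wx": 0,"wy": 0,"wz": 0,"hand": 0}
    - {"x": 0,"y": -0.06,"z": -0.06,"wx": 0,"wy": 0,"wz": 0,"hand": 0}
    - {"x": 0,"y": -0.1,"z": -0.09,"wx": 0,"wy": 0,"wz": 0,"hand": 0}
    - {"x": 0,"y": -0.1,"z": -0.09,"wx": 0,"wy": 0,"wz": 0,"hand": 0}

```text
time: 6.18
tool_pos: [0.5977, -0.2445, 0.1606]
tool_rot: [-3.138, 0.004, -3.012]
contact_force: [0.9, 0.4, 0.3]
opening: 0.0008
```

```bash
python3 d.py .040,.0,.067; python3 - <<'E'
from cell import viewer
from h import *
from d import b
import cv2
out=[]
for n,(u,v) in dict(scene=(180,190),side=(310,180)).items():
    im=viewer.read_camera(n)[v:v+130,u:u+150,::-1]
    im=cv2.resize(cv2.convertScaleAbs(im,alpha=1.5,beta=10),(600//3*2,346),interpolation=cv2.INTER_CUBIC)
    s=400/150
    def line(A,c):
        q=(proj(P[n],world(b,A))-[u,v]+.5)*s-.5; q=np.round(q).astype(int); cv2.line(im,tuple(map(int,q[0])),tuple(map(int,q[1])),c,1)
    e=.037; line([(.0165,e,.075),(.0635,e,.075)],(255,0,0))   # cover end if 0.074
    e=.031; line([(.0165,e,.075),(.0635,e,.075)],(0,255,0))   # if 0.068
    line([(.017,-.032,.061),(.063,-.032,.061)],(255,255,0)); line([(.017,-.032,.061),(.017,.032,.061)],(255,255,0))
    out.append(im)
cv2.imwrite("pics/e.png",np.hstack(out))
E
```

```text
t 6.175 own [ 0.0398 -0.0832  0.16  ] F [0.92 0.42 0.33] op 0.0008
turn deg [-0.22  0.24 -0.3 ] own y in tool [ 0.005  1.    -0.004]
(0.04, 0.0, 0.067) shift [0.0006 0.0835 0.0927]
```

View pics/e.png

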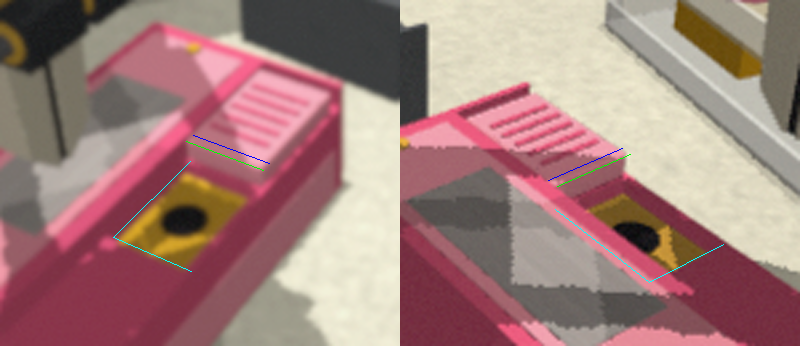

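The recess looks open, and the cover end lies between the 0.068 line (green) and the 0.074 line (blue). I'll zoom in on the cover's far end.

```bash
python3 - <<'E'
from cell import viewer
from h import *
import cv2
out=[]
for n,(u,v) in dict(scene=(240,195),side=(325,205)).items():
    im=np.mean([viewer.read_camera(n)[v:v+60,u:u+75,::-1] for _ in range(3)],0)
    out.append(cv2.resize(np.clip(im*1.5+10,0,255).astype(np.uint8),(400,320),interpolation=cv2.INTER_CUBIC))
cv2.imwrite("pics/f.png",np.hstack(out))
E
```

```text
(no output)
```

View pics/f.png

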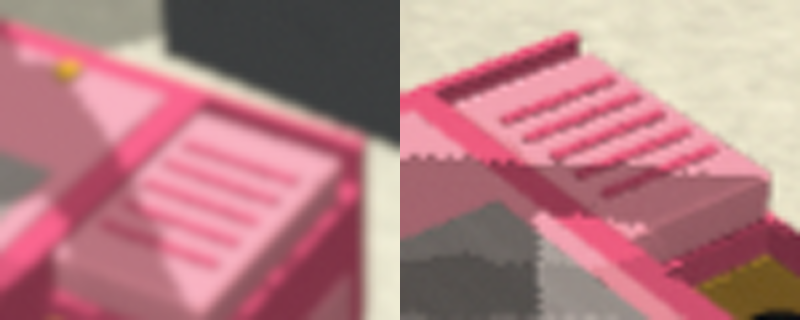

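The dark strip behind the cover puts its travel at about 0.071. I'll go back and push a few mm more until the stop is felt, to have margin.

>>> move_arm:
  deltas:
    - {"x": 0,"y": 0.04,"z": 0.03,"wx": 0,"wy": 0,"wz": 0,"hand": 0}
    - {"x": 0,"y": 0.083,"z": 0.06,"wx": 0,"wy": 0,"wz": 0,"hand": 0}
    - {"x": 0,"y": 0.083,"z": 0.08,"wx": 0,"wy": 0,"wz": 0,"hand": 0}
    - {"x": 0,"y": 0.083,"z": 0.09,"wx": 0,"wy": 0,"wz": 0,"hand": 0}
    - {"x": 0,"y": 0.09,"z": 0.09,"wx": 0,"wy": 0,"wz": 0,"hand": 0}
    - {"x": 0,"y": 0.098,"z": 0.09,"wx": 0,"wy": 0,"wz": 0,"hand": 0}
    - {"x": 0,"y": 0.101,"z": 0.09,"wx": 0,"wy": 0,"wz": 0,"hand": 0}

```text
time: 7.45
tool_pos: [0.5838, -0.1399, 0.0686]
tool_rot: [-3.141, 0.001, -3.008]
contact_force: [0.4, -2.0, -0.0]
opening: 0.0004
```

```bash
python3 d.py .040,.0,.067
```

```text
t 7.45 own [0.0401 0.0223 0.068 ] F [ 0.37 -1.98 -0.02] op 0.0004
turn deg [-0.04  0.08 -0.08] own y in tool [ 0.001  1.    -0.001]
(0.04, 0.0, 0.067) shift [ 0.0001 -0.0222  0.001 ]
```

>>> move_arm:
  deltas:
    - {"x": 0,"y": 0.001,"z": 0,"wx": 0,"wy": 0,"wz": 0,"hand": 0}
    - {"x": 0,"y": 0.002,"z": 0,"wx": 0,"wy": 0,"wz": 0,"hand": 0}
    - {"x": 0,"y": 0.002,"z": 0,"wx": 0,"wy": 0,"wz": 0,"hand": 0}

```text
time: 7.82
tool_pos: [0.5836, -0.1385, 0.0682]
tool_rot: [-3.141, 0.001, -3.008]
contact_force: [-0.1, -1.7, 3.5]
opening: 0.0006
```

```bash
python3 d.py .040,.0,.058
```

```text
t 7.825 own [0.0401 0.0237 0.0676] F [-0.08 -1.66  3.54] op 0.0006
turn deg [-0.03  0.07 -0.11] own y in tool [ 0.002  1.    -0.001]
(0.04, 0.0, 0.058) shift [ 0.     -0.0237  0.0096]
```

>>> move_arm:
  deltas:
    - {"x": 0,"y": 0.001,"z": 0,"wx": 0,"wy": 0,"wz": 0,"hand": 0}
    - {"x": 0,"y": 0.0025,"z": 0,"wx": 0,"wy": 0,"wz": 0,"hand": 0}
    - {"x": 0,"y": 0.0025,"z": 0,"wx": 0,"wy": 0,"wz": 0,"hand": 0}

```text
time: 8.2
tool_pos: [0.5832, -0.136, 0.0681]
tool_rot: [-3.141, 0.001, -3.008]
contact_force: [1.0, -2.8, 5.6]
opening: 0.0008
```

```bash
python3 d.py .040,.0,.058
```

```text
t 8.2 own [0.04   0.0262 0.0675] F [ 0.98 -2.78  5.56] op 0.0008
turn deg [-0.05  0.06 -0.09] own y in tool [ 0.002  1.    -0.001]
(0.04, 0.0, 0.058) shift [ 0.     -0.0262  0.0095]
```

The cover has moved another 5 mm, so it is at about its end. Now I go to the recess centre and press.

>>> move_arm:
  deltas:
    - {"x": 0,"y": -0.012,"z": 0,"wx": 0,"wy": 0,"wz": 0,"hand": 0}
    - {"x": 0,"y": -0.026,"z": 0,"wx": 0,"wy": 0,"wz": 0,"hand": 0}
    - {"x": 0,"y": -0.026,"z": 0,"wx": 0,"wy": 0,"wz": 0,"hand": 0}
    - {"x": 0,"y": -0.026,"z": 0.005,"wx": 0,"wy": 0,"wz": 0,"hand": 0}
    - {"x": 0,"y": -0.026,"z": 0.01,"wx": 0,"wy": 0,"wz": 0,"hand": 0}
    - {"x": 0,"y": -0.026,"z": 0.014,"wx": 0,"wy": 0,"wz": 0,"hand": 0}
    - {"x": 0,"y": -0.026,"z": 0.017,"wx": 0,"wy": 0,"wz": 0,"hand": 0}
    - {"x": 0,"y": -0.026,"z": 0.017,"wx": 0,"wy": 0,"wz": 0,"hand": 0}

```text
time: 9.2
tool_pos: [0.5863, -0.1613, 0.0505]
tool_rot: [3.141, -0.0, -3.008]
contact_force: [-0.4, -0.5, -0.0]
opening: 0.0003
```

```bash
python3 d.py .040,.0,.047
```

```text
t 9.2 own [0.0396 0.0008 0.0499] F [-0.4  -0.51 -0.01] op 0.0003
turn deg [ 0.01 -0.   -0.08] own y in tool [0.001 1.    0.   ]
(0.04, 0.0, 0.047) shift [-0.0004 -0.0008  0.0029]
```

>>> move_arm:
  deltas:
    - {"x": 0,"y": 0,"z": 0.0015,"wx": 0,"wy": 0,"wz": 0,"hand": 0}
    - {"x": 0,"y": 0,"z": 0.003,"wx": 0,"wy": 0,"wz": 0,"hand": 0}
    - {"x": 0,"y": 0,"z": 0.003,"wx": 0,"wy": 0,"wz": 0,"hand": 0}

```text
time: 9.57
tool_pos: [0.5864, -0.1614, 0.0477]
tool_rot: [3.141, 0.0, -3.008]
contact_force: [-0.5, 1.9, 3.7]
opening: 0.0002
```

```bash
python3 d.py .040,.0,.047
```

```text
t 9.575 own [0.0397 0.0006 0.0471] F [-0.48  1.85  3.71] op 0.0002
turn deg [ 0.01  0.02 -0.09] own y in tool [0.002 1.    0.   ]
(0.04, 0.0, 0.047) shift [-0.0003 -0.0006  0.0001]
```

Still no hard stop, so I'll press further in small steps.

>>> move_arm:
  deltas:
    - {"x": 0,"y": 0,"z": 0.001,"wx": 0,"wy": 0,"wz": 0,"hand": 0}
    - {"x": 0,"y": 0,"z": 0.002,"wx": 0,"wy": 0,"wz": 0,"hand": 0}
    - {"x": 0,"y": 0,"z": 0.002,"wx": 0,"wy": 0,"wz": 0,"hand": 0}

```text
time: 9.95
tool_pos: [0.5865, -0.1614, 0.0472]
tool_rot: [-3.141, 0.001, -3.008]
contact_force: [-4.3, 3.0, 14.3]
opening: 0.0003
```

```bash
python3 d.py .040,.0,.047; python3 - <<'E'
from cell import viewer
from h import *
from d import b
import cv2
n,u,v="scene",120,180
im=viewer.read_camera(n)[v:v+180,u:u+220,::-1]
im=cv2.resize(cv2.convertScaleAbs(im,alpha=1.5,beta=10),None,fx=3,fy=3,interpolation=cv2.INTER_CUBIC)
for e,c in((.065,(255,0,0)),(.097,(0,255,0))):
    q=(proj(P[n],world(b,[(e,-.1,0.02),(e,.1,.02)]))-[u,v])*3
    cv2.line(im,*[tuple(map(int,k)) for k in q],c,1)
cv2.imwrite("pics/g.png",im)
E
```

```text
t 9.95 own [0.0398 0.0006 0.0466] F [-4.3   3.   14.33] op 0.0003
turn deg [-0.02  0.05 -0.09] own y in tool [ 0.002  1.    -0.   ]
(0.04, 0.0, 0.047) shift [-0.0002 -0.0006 -0.0004]
```

View pics/g.png

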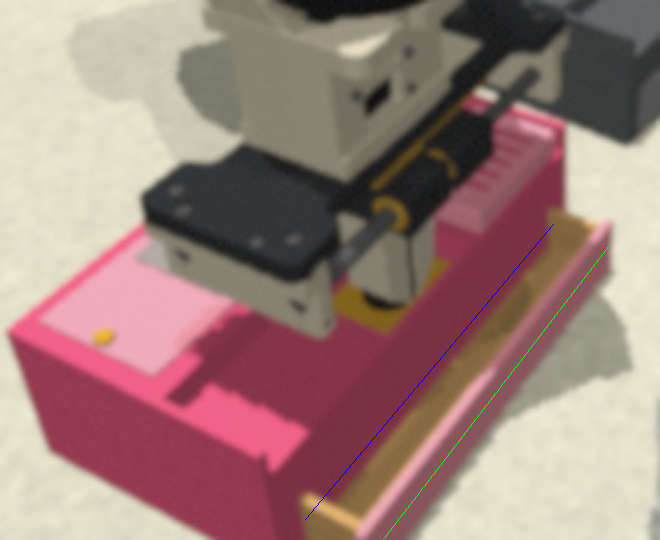

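The drawer is out by about 32 mm, since its front matches the green line, and the press has met a hard stop at 14 N. I'll add 0.7 mm to be sure, then lift straight out.

>>> move_arm:
  deltas:
    - {"x": 0,"y": 0,"z": 0.0007,"wx": 0,"wy": 0,"wz": 0,"hand": 0}
    - {"x": 0,"y": 0,"z": 0.0007,"wx": 0,"wy": 0,"wz": 0,"hand": 0}
    - {"x": 0,"y": 0,"z": -0.01,"wx": 0,"wy": 0,"wz": 0,"hand": 0}
    - {"x": 0,"y": 0,"z": -0.03,"wx": 0,"wy": 0,"wz": 0,"hand": 0}
    - {"x": 0,"y": 0,"z": -0.06,"wx": 0,"wy": 0,"wz": 0,"hand": 0}
    - {"x": 0,"y": 0,"z": -0.1,"wx": 0,"wy": 0,"wz": 0,"hand": 0}
    - {"x": 0,"y": 0,"z": -0.14,"wx": 0,"wy": 0,"wz": 0,"hand": 0}
    - {"x": 0.03,"y": -0.04,"z": -0.16,"wx": 0,"wy": 0,"wz": 0,"hand": 0}

```text
time: 11.0
tool_pos: [0.5637, -0.204, 0.208]
tool_rot: [-3.14, 0.004, -3.004]
contact_force: [0.2, -1.2, -0.2]
opening: 0.0006
```

>>> move_arm:
  deltas:
    - {"x": 0.03,"y": -0.03,"z": 0,"wx": 0,"wy": 0,"wz": 0,"hand": 0}
    - {"x": 0.06,"y": -0.06,"z": 0,"wx": 0,"wy": 0,"wz": 0,"hand": 0}
    - {"x": 0.06,"y": -0.06,"z": 0,"wx": 0,"wy": 0,"wz": 0,"hand": 0}
    - {"x": 0.06,"y": -0.06,"z": 0,"wx": 0,"wy": 0,"wz": 0,"hand": 0}

```text
time: 11.5
tool_pos: [0.5107, -0.2725, 0.2055]
tool_rot: [3.141, 0.0, -3.009]
contact_force: [0.3, 0.7, -0.4]
opening: 0.0006
```

```bash
python3 d.py; python3 - <<'E'
from cell import viewer
import cv2,numpy as np
a=viewer.read_camera("scene")[120:370,110:400]; b=viewer.read_camera("side")[130:380,200:490]
f=lambda im:cv2.resize(cv2.convertScaleAbs(im[:,:,::-1],alpha=1.5,beta=10),(400,345),interpolation=cv2.INTER_CUBIC)
cv2.imwrite("pics/i.png",np.hstack([f(a),f(b)]))
E
```

```text
t 11.5 own [-0.0503 -0.0992  0.2049] F [ 0.32  0.74 -0.38] op 0.0006
turn deg [ 0.02  0.02 -0.13] own y in tool [0.002 1.    0.   ]
```

View pics/i.png

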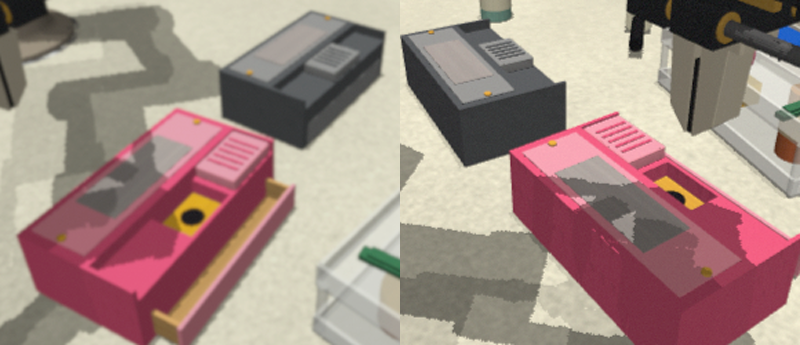

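The cover is at the far end at (235,158), the recess is open with the catch sunk at (193,215), and the drawer is out at (235,260). The grey cover hasn't moved and the hand is clear, so I'm handing in.

```bash
python3 -c "
from cell import robot; print(robot.hand_in())"
```

```text
the job is handed in; nothing more can be done
None
```

The job is done and handed in at about 11.6 s. I pushed the pink cover along its groove, pressed the brass catch down to its stop, and moved the hand well clear.

- **Recess:** The final pictures show it fully open with the catch sunk.
- **Drawer:** It slid out about 32 mm, judged by eye against a projected line in the picture taken during the press. It is still out in the final pictures.
- **Grey box:** Its cover has not moved.
- **Hand:** Nothing is touching it. The last force reading was about 0.9 N, which is within the sensor noise.

**What disagreed or stayed unsure:**
- I never felt the cover's end stop. After the first push the pictures put its travel at about 0.071 m, while the finger position suggested about 0.077 m, more than the cover can travel. I then pushed 5 mm further, and it now looks to be at about its full 0.074 m.
- The force readings were noisy by a few N. I confirmed the catch's stop from the force rising to 14 N with almost no further movement, then pressed another 0.7 mm.

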